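Switch off the slide dryer and hook out its tray

ROBOT

A 6-joint arm with a two-finger parallel gripper is mounted at the origin on a cart in front of the work surface, level with it; the furniture and walls round the work are solid. World frame = base frame: x ahead of the robot, y to its left, z up, the work surface at z = 0. Lengths are in m, angles in rad, forces in N, time in s.
With the tool pointing down it reaches from about 0.375 to 0.975 m from the base axis. Payload 3.8 kg.
Tool frame: the origin (TCP) lies on the centre line of the jaws, within the pads' length; the fingertips stand 8 mm ahead of it and the grasp point (between the pads) lies 11 mm behind it; z points along the fingers, y is the direction in which the jaws open and shut (so a half turn about z gives the same grasp; the last joint's range is limited). The gripper opens to 85 mm and grips with 20 to 120 N. Pads are 22 mm wide; open, the fingers measure 114 mm over their backs; the gripper's body (76 mm by 85 mm) begins 54 mm behind the grasp point. The pads swing forward as they close: fully open they stand 13 mm farther back than shut.
Start: joints at [-1.16, 0.264, 1.604, -0, 1.274, -0.037], TCP at [0.292, -0.608, 0.239] pointing down, gripper open.
Joint ranges: [-2.63, 2.63], [-0.94, 2.18], [0.31, 2.57], [-1.31, 4.45], [0, 2.66], [-2.55, 2.55]. Speed limits (rad/s): [2.57, 2.57, 3.14, 3.14, 3.14, 3.14].

INTERFACE

Orientations are given as a rotation vector (axis times angle).
In Python, from workcell import bot gives the robot as it stands.
- The arm moves only by the tool arm_command, never from a script. Its arguments are lists of equal length, an entry for each row: "slide": the shift along the tool's x, y, z in m, a list of three; "angular": the turn, a rotation vector about the tool's x, y, z in degrees, a list of three; "hand": the finger opening in m, from 0 to 0.0854. A call has exactly 8 rows; each row shifts and turns the pose as measured when the row begins, along the tool's axes as they then stand; what a row does not reach is not made up. A row lasts 1/10 s, in which the tool goes at most 50 mm and 8.59 degrees, less where a joint would pass 70% of its speed; a pose out of reach is approached as far as the arm can. A call is refused whole if a number of a shift passes 0.05 or a number of a turn 8.59, either way. A call with a gripper value outside its range is refused whole. The fingers move at their own pace and stop on an object; "squeeze" is the grip in N (left out, the last holds). Time passes only in rows, so rows that do not move let the fingers close, or fill a call up. It gives the time, the measured TCP pose, the force and the opening at its end, in the units of the state.
- bot.read_state(): the state, without advancing time (a new reading comes with each control period).
- bot.read_camera(name): name is "scene" or "side" or "wrist"; returns the picture (480x640x3 uint8, red, green, blue); there is no depth.
- bot.get_calibration(name): a dict with "fx", "fy", "cx", "cy" (pixels), "R" (3x3) and "t" (3): a world point X has camera coordinates R X + t. Camera axes: x right, y down, z forward; pixel columns grow to the right and rows downward; lengths in m; the calibration is good to about 2 mm. A picture is of the moment at which its call begins: read the wrist's pose just before it. get_calibration takes no time and is no camera call; for the wrist camera it gives the pose at the moment of the call.
- bot.finish_job(): hands the job in, once; it reports no verdict.
The state is a dict: "time": time; "q": joint angles; "joint_vel": joint speeds; "joint_torque": joint torques, N m; "tool_pos": TCP position; "tcp_rot": TCP orientation; "wrist_force": force on the tool from outside, world axes, zero at the start; "torque": the same for the moment, N m; "width": opening from 0.0 (shut) to 1.0 (fully open).
Only numpy, scipy, OpenCV 4.12 (cv2) and the standard library are available. Lean on these libraries where they do the work, as an engineer would, in place of code of your own. Each camera call takes 0.05 s, during which the arm holds its last target.

TASK

Switch off the white slide dryer by flipping the bat toggle on its top over to the side with the red dot. Then take the orange-handled hook, drop its prong into the finger hole of the dryer's tray and pull the tray out as far as it goes without touching the tray with the gripper, and put the hook back lying in its rest. Leave the dryer off, the tray out, and the things standing around where they are.

Things in the scene. Friction and masses are not known exactly. Their poses are not given: they have to be found in the camera images.
- dryer: White slide dryer fixed to the worktop, a box 170 (x) x 150 (y) x 85 (z) mm. Origin: centre of its underside. Its -x face is the front, where the tray comes out; the toggle stands on its top. It is turned so that its front faces the robot's left (+y), give or take 13 degrees.
- toggle (a joint): Black bat toggle on the dryer's top, with an over-centre action. Turns about the dryer's x axis: about -0.4 rad at start (on, leaning to the dryer's +y, the green dot), 0 upright, +0.4 (off, leaning to the dryer's -y, the red dot). Limits are -0.4 and 0.4; it takes 1.5 to 4 N to push, most at the start, falls over over by itself once past upright, and stays at either end.
- toggle_pivot (a point): Pivot of the toggle, in the middle of the dryer's top, 3 mm above it (88 mm above the worktop).
- toggle_tip (a point): Round end of the toggle's bat, 51 mm from the pivot; the bat is 9 mm thick near the pivot and 15 mm at the end.
- off_mark (a point): Red dot of 12 mm on the dryer's top, 36 mm to the dryer's -y side of the toggle; a green dot lies 36 mm to the other side. Both are flush marks.
- tray (a joint): How far the tray is out, m: 0 shut (0 to 0.015 at start), 0.09 at its end stop. It slides along the dryer's -x with 2 N of friction and stays where it is left.
- hole (a point): Centre of the round finger hole, 28 mm wide, in the top face of the level grey tab on the tray's front, 40 mm above the worktop. The tab is 52 mm wide, 6 mm thick (34 to 40 mm above the worktop), reaches from the tray's front plate (24 mm behind the hole's centre, towards the dryer; it is 122 mm wide and stands from 18 to 50 mm high) to 21 mm before the hole's centre, and moves with the tray. Below the tab is free space down to the worktop.
- hook: Pull hook, 90 g, loose. Orange handle 110 (x) x 16 (y) x 18 (z) mm, origin at the handle's centre; from its +x end a steel rod of 8 mm runs on along x to 95 mm from the origin and there bends down (-z) as a prong ending 48 mm below the handle's axis. At the start it lies in its rest, prong down, handle axis 59 mm above the worktop; take it by the middle of the handle, across y, from above.
- hook_tip (a point): Lower end of the hook's prong, at (95, 0, -48) mm in the hook's frame; the prong is 8 mm thick with a round end.
- hook_rest: Grey rest fixed to the worktop: a plate 110 (x) x 56 (y) x 8 mm with two notched posts at x = -38 and +38 mm, each 8 mm thick in x and 40 mm wide in y. Origin: centre of the underside; the hook's handle lies along its x axis, at the start with the prong to +x. The notches are 27 mm wide (flared above 62 mm), their bottoms 50 mm and their tops 71 mm above the worktop.
- rest_middle (a point): Point midway between the rest's two notches, 59 mm above the worktop: where the centre of the hook's handle belongs.
- vial: Bystander: white vial with flat white cap, 36 x 34 x 90 mm, upright, origin centre of its underside.
- bluecap_tube: Bystander: white tube with blue cap, 33 x 31 x 104 mm, upright, origin centre of its underside.
- stapler: Bystander: black stapler, 32 x 120 x 28 mm, lying, origin centre of its underside.
- marker: Bystander: black marker, 14 x 140 x 16 mm, lying, origin centre of its underside.

How it is judged:
By the outcome, as a careful person would: the job done as asked, in the order asked, and still so for the second after the job is handed in, with the robot touching nothing.
It also fails if it takes over 59 s, if anything falls off the work surface, if the arm or the gripper's body presses on something with over 40 N, if the wrist force passes 120 N, or if a joint passes its speed limit or range.

## Working session

There is one attempt and no reset: what is moved stays moved. The work goes in short steps, Python scripts to look and compute and a tool call to move; the robot and the scene stay as the last step left them, time stands still between calls to the robot, and variables do not carry over. Pictures are saved under pics/ and viewed, and the job is handed in when it is done.

Besides the shell and the picture viewer there is one more tool, called after "Emit:" in YAML: its name, and indented under it one key for each argument. arm_command: Moves the arm, as the interface text tells. Its arguments: {"type":"object","properties":{"slide":{"type":"array","items":{"type":"array","items":{"type":"number"}}},"angular":{"type":"array","items":{"type":"array","items":{"type":"number"}}},"hand":{"type":"array","items":{"type":"number"}},"squeeze":{"type":"number"}},"required":["slide","angular","hand"]}

```bash
ls; mkdir -p pics
python3 - <<'E'
from workcell import bot
import cv2
s=bot.read_state(); print(s)
for n in ("scene","side","wrist"):
    c=bot.get_calibration(n); print(n,c)
    im=bot.read_camera(n); cv2.imwrite(f"pics/{n}0.png",im[:,:,::-1])
E
```

```text
pics
{'time': 0.0, 'q': array([-1.15989438e+00,  2.64750134e-01,  1.60539304e+00, -2.84888952e-06,
        1.27369384e+00, -3.68936432e-02]), 'joint_vel': array([ 2.26978203e-04, -2.56672850e-04, -6.46893029e-04,  1.26228654e-04,
       -5.17693528e-05,  4.71909320e-04]), 'joint_torque': array([-4.71836975e-04, -5.15116882e+01, -3.67316294e+01, -2.63753882e-04,
        1.29389545e-02,  4.19112638e-06]), 'tool_pos': array([ 0.29197451, -0.6077858 ,  0.23795376]), 'tcp_rot': array([-3.06102664e+00, -6.97045224e-01,  6.59175329e-04]), 'wrist_force': array([0.12857163, 0.12014463, 0.30317657]), 'torque': array([ 0.04910647,  0.07731189, -0.05145292]), 'width': 1.002225585794727}
scene {'fx': 542.9282393307594, 'fy': 542.9282393307594, 'cx': 316.5460066373845, 'cy': 245.60710932234466, 'R': array([[-0.53918068, -0.84215738,  0.00742611],
       [-0.58435213,  0.36774527, -0.72339201],
       [ 0.606479  , -0.39437846, -0.6903976 ]]), 't': array([0.2861967 , 0.36258136, 0.88160192])}
side {'fx': 505.97102819316723, 'fy': 505.97102819316723, 'cx': 307.76820815105617, 'cy': 228.91903289540105, 'R': array([[ 0.99467332, -0.10296836, -0.00474372],
       [-0.06984623, -0.63944002, -0.76566178],
       [ 0.07580562,  0.76191468, -0.64322588]]), 't': array([-0.50157114,  0.13860693,  1.01398857])}
wrist {'fx': 347.12626926130076, 'fy': 347.12626926130076, 'cx': 318.03993007856207, 'cy': 237.2120200255914, 'R': array([[ 0.43404731, -0.90088636, -0.00258723],
       [-0.86437339, -0.41726127,  0.28062731],
       [-0.25389286, -0.11956919, -0.95981333]]), 't': array([-0.67273058, -0.03724906,  0.37912886])}
```

View pics/scene0.png

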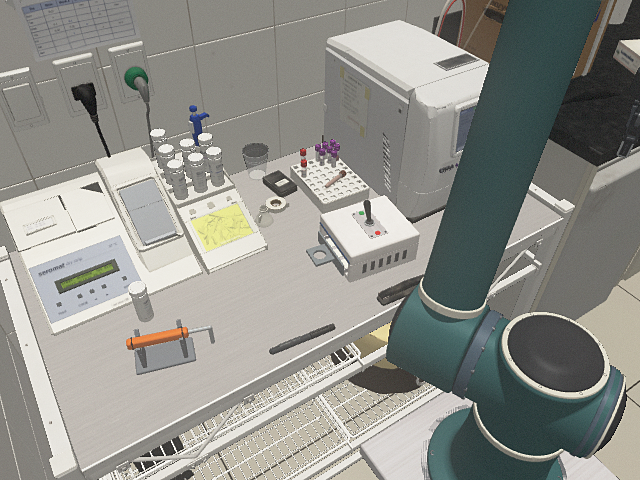

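View pics/side0.png

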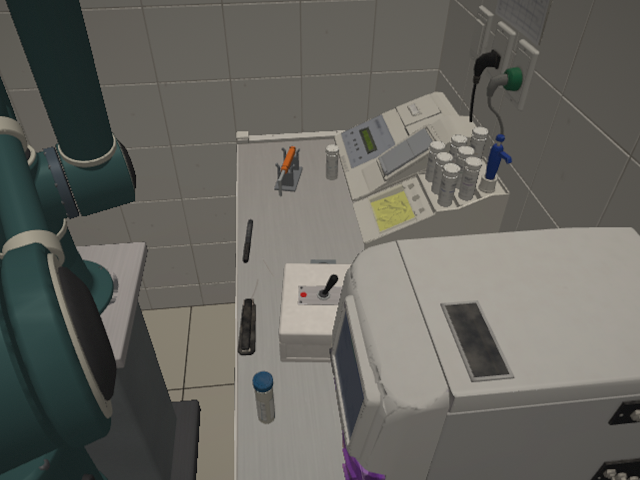

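View pics/wrist0.png

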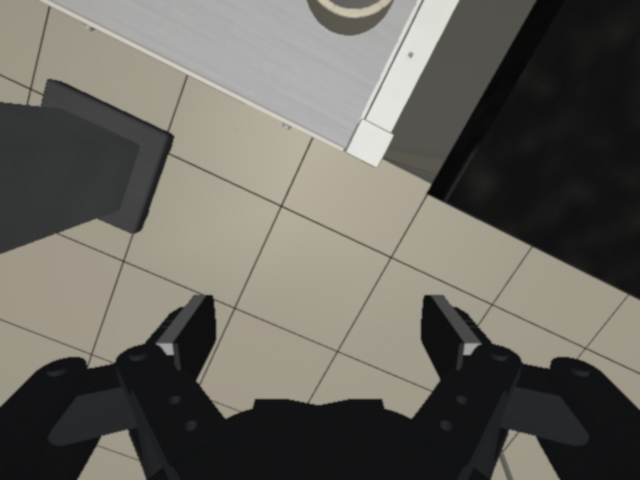

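The scene view shows the dryer at about (370,235), with the toggle at (368,210), and the hook in its rest at about (165,340). The side view shows the same: toggle at (330,287), hook at (288,160). I'll zoom in to measure.

Run:
```python
import cv2
def crop(n,x,y,w,h,k,o):
    im=cv2.imread(f"pics/{n}.png")[y:y+h,x:x+w]
    im=cv2.resize(im,None,fx=k,fy=k,interpolation=cv2.INTER_CUBIC)
    for i in range(0,w,10): cv2.putText(im,str(x+i),(i*k,8),0,.3,(0,0,255),1) if i%20==0 else 0; cv2.line(im,(i*k,10),(i*k,14),(0,0,255),1)
    for j in range(0,h,10): cv2.putText(im,str(y+j),(0,j*k+4),0,.3,(255,0,0),1)
    cv2.imwrite(f"pics/{o}.png",im)
crop("scene0",300,190,130,98,6,"c1")
crop("scene0",115,270,110,110,5,"c2")
crop("side0",265,250,100,120,5,"c3")
crop("side0",265,130,80,80,7,"c4")
```

```text
(no output)
```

View pics/c1.png

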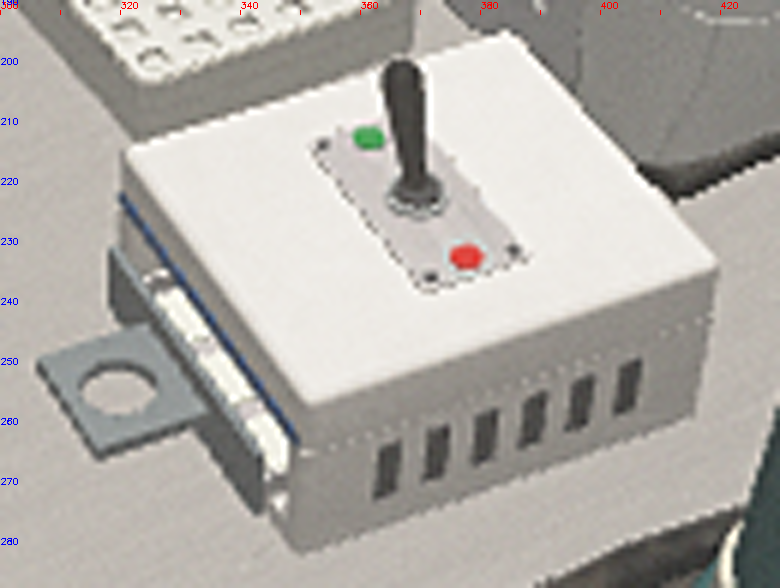

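View pics/c2.png

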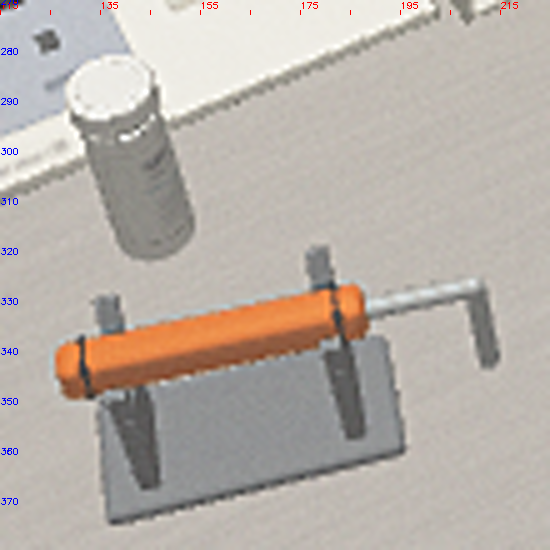

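View pics/c3.png

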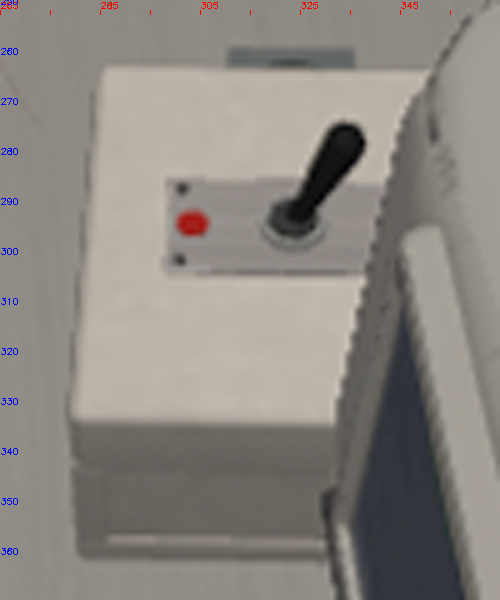

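View pics/c4.png

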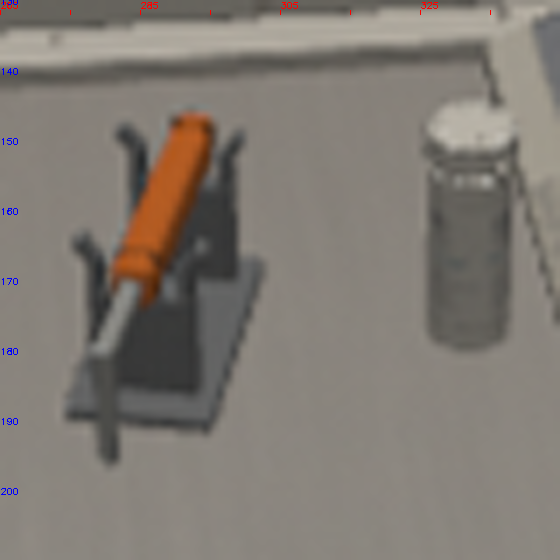

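```bash
cat > fit.py <<'E'
import numpy as np
from scipy.optimize import least_squares
SC={'fx':542.9282393307594,'cx':316.5460066373845,'cy':245.60710932234466,'R':np.array([[-0.53918068,-0.84215738,0.00742611],[-0.58435213,0.36774527,-0.72339201],[0.606479,-0.39437846,-0.6903976]]),'t':np.array([0.2861967,0.36258136,0.88160192])}
SI={'fx':505.97102819316723,'cx':307.76820815105617,'cy':228.91903289540105,'R':np.array([[0.99467332,-0.10296836,-0.00474372],[-0.06984623,-0.63944002,-0.76566178],[0.07580562,0.76191468,-0.64322588]]),'t':np.array([-0.50157114,0.13860693,1.01398857])}
def proj(C,X):
    p=X@C['R'].T+C['t']; return np.c_[C['fx']*p[:,0]/p[:,2]+C['cx'],C['fx']*p[:,1]/p[:,2]+C['cy']]
def ray(C,uv,z):
    d=C['R'].T@np.array([(uv[0]-C['cx'])/C['fx'],(uv[1]-C['cy'])/C['fx'],1]); o=-C['R'].T@C['t']
    return o+d*(z-o[2])/d[2]
def tri(uvs):
    A=[];b=[]
    for C,uv in uvs:
        d=C['R'].T@np.array([(uv[0]-C['cx'])/C['fx'],(uv[1]-C['cy'])/C['fx'],1]);d/=np.linalg.norm(d)
        P=np.eye(3)-np.outer(d,d);A.append(P);b.append(P@(-C['R'].T@C['t']))
    return np.linalg.lstsq(np.vstack(A),np.hstack(b),rcond=None)[0]
def W(p,L):
    c,s=np.cos(p[2]),np.sin(p[2]); L=np.asarray(L,float)
    return np.c_[p[0]+c*L[:,0]-s*L[:,1],p[1]+s*L[:,0]+c*L[:,1],L[:,2]]
def cv(k,ox,oy,pts): return (np.array(pts,float)+.5)/k-.5+[ox,oy]
E
python3 - <<'E'
from fit import *
a=cv(6,300,190,[(125,152),(302,402),(718,265),(505,32),(466,257),(369,138),(302,552)])
La=np.array([(-85,75,85),(-85,-75,85),(85,-75,85),(85,75,85),(0,-36,85),(0,36,85),(-85,-75,0)])/1e3
b=cv(5,265,250,[(192,224),(103,68),(73,415),(80,557)])
Lb=np.array([(0,-36,85),(-85,-75,85),(85,-75,85),(85,-75,0)])/1e3
f=lambda p:np.r_[(proj(SC,W(p,La))-a).ravel(),(proj(SI,W(p,Lb))-b).ravel()]
r=least_squares(f,[.65,-.2,-1.57],loss='soft_l1'); p=r.x
print("dryer",p,np.degrees(p[2])); print(f(p).reshape(-1,2).round(1).tolist())
for n,L in dict(pivot=(0,0,.088),red=(0,-.036,.085),hole0=(-.109,0,.04)).items(): print(n,W(p,[L]).round(4))
h=ray(SC,cv(6,300,190,[(118,387)])[0],.04); print("hole",h)
c,s=np.cos(p[2]),np.sin(p[2]); d=h[:2]-p[:2]; print("hole local",c*d[0]+s*d[1],-s*d[0]+c*d[1])
t=tri([(SC,cv(6,300,190,[(402,76)])[0]),(SI,cv(5,265,250,[(346,140)])[0])]);print("tip",t)
d=t[:2]-p[:2]; print("tip local",c*d[0]+s*d[1],-s*d[0]+c*d[1])
a=cv(5,115,270,[(110,515),(405,448),(385,337)]);La=np.array([(-55,-28,8),(55,-28,8),(55,28,8)])/1e3
b=cv(7,265,130,[(68,412),(210,428),(260,262)]);Lb=np.array([(55,-28,8),(55,28,8),(-55,28,8)])/1e3
r=least_squares(f,[.65,.3,-1.57]); p=r.x
print("rest",p,np.degrees(p[2])); print(f(p).reshape(-1,2).round(1).tolist())
print("prong tip",tri([(SC,cv(5,115,270,[(490,362)])[0]),(SI,cv(7,265,130,[(110,458)])[0])]), "exp",W(p,[(.095,0,.011)]))
print("bend",tri([(SC,cv(5,115,270,[(478,287)])[0]),(SI,cv(7,265,130,[(105,347)])[0])]), "exp",W(p,[(.095,0,.059)]))
E
```

```text
dryer [ 0.52017688 -0.12716277 -1.69767673] -97.26971187168483
[[-1.8, -1.5], [0.2, -0.2], [0.8, -0.9], [0.7, -1.4], [-0.7, 0.6], [-0.6, 0.7], [-1.8, 2.7], [0.6, 0.7], [-0.6, -1.4], [-0.7, 0.3], [-0.1, 2.4]]
pivot [[ 0.5202 -0.1272  0.088 ]]
red [[ 0.4845 -0.1226  0.085 ]]
hole0 [[ 0.534 -0.019  0.04 ]]
hole [ 0.53396012 -0.00865663  0.04      ]
hole local -0.11929765680590079 -0.0013233598115851668
tip [ 0.53633505 -0.12999562  0.13099604]
tip local 0.0007654216355155383 0.016386750010405883
rest [ 0.49042295  0.36704882 -1.84489698] -105.7048104067448
[[-0.6, 0.6], [0.5, -0.4], [0.6, -1.3], [-1.3, -0.6], [0.0, -0.8], [0.6, -0.6]]
prong tip [0.46428352 0.28053473 0.01351588] exp [[0.46470823 0.27559526 0.011     ]]
bend [0.46383273 0.2797561  0.0608574 ] exp [[0.46470823 0.27559526 0.059     ]]
```

```bash
cat > plan.py <<'E'
import sys,numpy as np
from scipy.spatial.transform import Rotation as Ro, Slerp
from workcell import bot
def plan(pos,yaw=None,n=8,vmax=.048,wmax=8.4):
    "yaw: degrees of tool x axis, tool straight down"
    s=bot.read_state(); p=np.array(s['tool_pos']); R=Ro.from_rotvec(s['tcp_rot'])
    x=R.apply([1,0,0]); y0=np.degrees(np.arctan2(x[1],x[0])); z=R.apply([0,0,1])
    if yaw is None: yaw=y0
    T=Ro.from_euler('z',yaw,degrees=True)*Ro.from_euler('x',180,degrees=True)
    rv=(R.inv()*T).as_rotvec(degrees=True); d=np.array(pos)-p
    k=max(np.linalg.norm(d)/vmax,np.linalg.norm(rv)/wmax); print("t",round(s['time'],2),"pos",p.round(4),"yaw",y0.round(1),"tilt",z[:2].round(4),"F",np.round(s['wrist_force'],1),"w",round(s['width'],3))
    print("delta",d.round(4),"rows needed",round(k,1)); k=max(k,1)
    m=int(np.ceil(k)); m=max(m,n) if n<=8 else n
    sl=[];an=[]
    for i in range(min(8,m)):
        Ri=R*Ro.from_rotvec(rv*i/m,degrees=True)
        sl.append([float(v) for v in (Ri.inv().apply(d/m)).round(4)]); an.append([float(v) for v in (rv/m).round(1)])
    print("slide",sl); print("ang",an)
E
python3 - <<'E'
from fit import *
print("machine base",ray(SC,(412,215),0), ray(SC,(330,158),0))
print("vial",ray(SC,(149,318),0),tri([(SC,(137,287.5)),(SI,(332,148))]))
print("tube",ray(SI,(265,418),0),tri([(SI,(263,380))]*2))
from plan import plan
plan([.5747,-.134,.20],82.7)
E
```

```text
machine base [ 0.56138165 -0.29935188  0.        ] [ 0.8729226  -0.26361826  0.        ]
vial [0.59663036 0.36128506 0.        ] [0.60354548 0.3643178  0.08843033]
tube [ 0.40374255 -0.30292915  0.        ] [ 0.39857252 -0.15403388 -0.11765716]
t 0.15 pos [ 0.292  -0.6079  0.2382] yaw 25.7 tilt [-0.0007  0.0017] F [-0.6 -0.5 -0.1] w 1.0
delta [ 0.2827  0.4739 -0.0382] rows needed 11.5
slide [[0.0383, -0.0254, 0.0032], [0.0403, -0.0221, 0.0032], [0.042, -0.0187, 0.0032], [0.0434, -0.0152, 0.0032], [0.0445, -0.0115, 0.0032], [0.0453, -0.0078, 0.0032], [0.0458, -0.004, 0.0032], [0.046, -0.0002, 0.0032]]
ang [[-0.0, -0.0, -4.8], [-0.0, -0.0, -4.8], [-0.0, -0.0, -4.8], [-0.0, -0.0, -4.8], [-0.0, -0.0, -4.8], [-0.0, -0.0, -4.8], [-0.0, -0.0, -4.8], [-0.0, -0.0, -4.8]]
```

Run:
```python
from plan import plan
plan([.36,-.28,.23],82.7)
```

```text
t 0.15 pos [ 0.292  -0.6079  0.2382] yaw 25.7 tilt [-0.0007  0.0017] F [-0.6 -0.5 -0.1] w 1.0
delta [ 0.068   0.3279 -0.0082] rows needed 7.0
slide [[0.0254, -0.0333, 0.0011], [0.0293, -0.0299, 0.0011], [0.0328, -0.026, 0.0011], [0.0358, -0.0217, 0.0011], [0.0382, -0.0171, 0.0011], [0.04, -0.0122, 0.001], [0.0412, -0.0072, 0.001], [0.0418, -0.002, 0.001]]
ang [[-0.0, -0.0, -7.1], [-0.0, -0.0, -7.1], [-0.0, -0.0, -7.1], [-0.0, -0.0, -7.1], [-0.0, -0.0, -7.1], [-0.0, -0.0, -7.1], [-0.0, -0.0, -7.1], [-0.0, -0.0, -7.1]]
```

Emit:
arm_command:
  slide:
    - [0.025,-0.033,0.001]
    - [0.029,-0.03,0.001]
    - [0.033,-0.026,0.001]
    - [0.036,-0.022,0.001]
    - [0.038,-0.017,0.001]
    - [0.04,-0.012,0.001]
    - [0.041,-0.007,0.001]
    - [0.042,-0.002,0.001]
  angular:
    - [0,0,-7.1]
    - [0,0,-7.1]
    - [0,0,-7.1]
    - [0,0,-7.1]
    - [0,0,-7.1]
    - [0,0,-7.1]
    - [0,0,-7.1]
    - [0,0,-7.1]
  hand: [0,0,0,0,0,0,0,0]
  squeeze: 60

```text
time: 0.95
tool_pos: [0.3547, -0.272, 0.2258]
tcp_rot: [-2.327, -2.103, -0.002]
wrist_force: [0.4, 0.5, -0.9]
width: 0.0
```

Run:
```python
from plan import plan
plan([.5747,-.134,.20],82.7)
```

```text
t 0.95 pos [ 0.3547 -0.272   0.2258] yaw 84.2 tilt [-0.0029  0.0047] F [ 0.4  0.5 -0.9] w 0.0
delta [ 0.22    0.138  -0.0258] rows needed 5.4
slide [[0.0199, 0.0256, 0.0032], [0.02, 0.0256, 0.0032], [0.0201, 0.0255, 0.0032], [0.0202, 0.0254, 0.0032], [0.0203, 0.0254, 0.0032], [0.0204, 0.0253, 0.0032], [0.0204, 0.0252, 0.0032], [0.0205, 0.0252, 0.0032]]
ang [[-0.0, -0.0, 0.2], [-0.0, -0.0, 0.2], [-0.0, -0.0, 0.2], [-0.0, -0.0, 0.2], [-0.0, -0.0, 0.2], [-0.0, -0.0, 0.2], [-0.0, -0.0, 0.2], [-0.0, -0.0, 0.2]]
```

Emit:
arm_command:
  slide:
    - [0.02,0.0256,0.003]
    - [0.02,0.0256,0.003]
    - [0.02,0.0255,0.003]
    - [0.02,0.0254,0.003]
    - [0.02,0.0254,0.003]
    - [0.0204,0.0253,0.003]
    - [0.0204,0.0252,0.003]
    - [0.0205,0.0252,0.003]
  angular:
    - [0,0,0.2]
    - [0,0,0.2]
    - [0,0,0.2]
    - [0,0,0.2]
    - [0,0,0.2]
    - [0,0,0.2]
    - [0,0,0.2]
    - [0,0,0.2]
  hand: [0,0,0,0,0,0,0,0]

```text
time: 1.75
tool_pos: [0.5773, -0.1223, 0.1995]
tcp_rot: [-2.35, -2.074, 0.001]
wrist_force: [-0.1, -0.4, 0.5]
width: -0.003
```

Run:
```python
from plan import plan
from workcell import bot
import cv2
for n in ("wrist","side"): cv2.imwrite(f"pics/{n}1.png",bot.read_camera(n)[:,:,::-1])
plan([.5747,-.134,.116],82.7)
```

```text
t 1.85 pos [ 0.5788 -0.121   0.199 ] yaw 83.0 tilt [-0.004   0.0059] F [ 0.3  0.1 -0.1] w -0.001
delta [-0.0041 -0.013  -0.083 ] rows needed 1.8
slide [[-0.0017, -0.0003, 0.0104], [-0.0017, -0.0003, 0.0104], [-0.0017, -0.0003, 0.0104], [-0.0017, -0.0003, 0.0104], [-0.0017, -0.0003, 0.0104], [-0.0017, -0.0003, 0.0104], [-0.0017, -0.0003, 0.0104], [-0.0017, -0.0003, 0.0104]]
ang [[-0.0, -0.0, 0.0], [-0.0, -0.0, 0.0], [-0.0, -0.0, 0.0], [-0.0, -0.0, 0.0], [-0.0, -0.0, 0.0], [-0.0, -0.0, 0.0], [-0.0, -0.0, 0.0], [-0.0, -0.0, 0.0]]
```

View pics/wrist1.png

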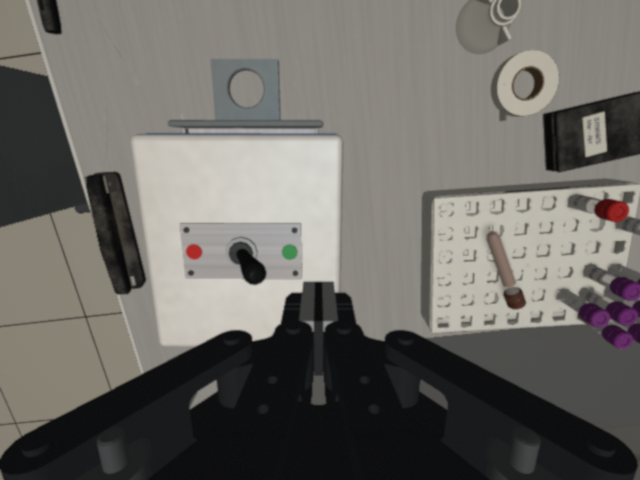

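View pics/side1.png

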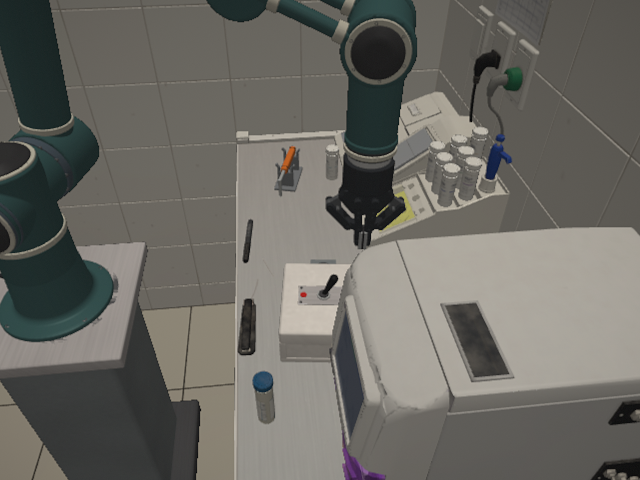

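The wrist view shows the red dot at (194,252), the green dot at (290,252), the hole at (247,88), and the toggle leaning to green. I'll cross-check the dryer pose with these.

Run:
```python
from fit import *
from workcell import bot
c=bot.get_calibration("wrist"); C=dict(fx=c['fx'],cx=c['cx'],cy=c['cy'],R=np.array(c['R']),t=np.array(c['t']))
r=ray(C,(194,252),.085);g=ray(C,(290,252),.085);h=ray(C,(247,88),.04)
m=(r+g)/2; d=g-r; print("red",r,"green",g,"mid",m,"len",np.linalg.norm(d),"yaw-y",np.degrees(np.arctan2(d[1],d[0])),"hole",h)
y=d/np.linalg.norm(d); x=np.array([y[1],-y[0],0]); print("hole local",(h-m)[:2]@x[:2],(h-m)[:2]@y[:2])
```

```text
red [ 0.48328905 -0.120985    0.085     ] green [ 0.55545688 -0.12959752  0.085     ] mid [ 0.51937297 -0.12529126  0.085     ] len 0.07267992445896533 yaw-y -6.8054985493679 hole [ 0.53536668 -0.00571676  0.04      ]
hole local -0.12062724080610608 0.0017115379055584288
```

Emit:
arm_command:
  slide:
    - [-0.003,-0.001,0.012]
    - [-0.003,-0.001,0.012]
    - [-0.003,-0.001,0.012]
    - [-0.003,-0.001,0.012]
    - [-0.001,-0.001,0.012]
    - [0,0,0.012]
    - [0,0,0.009]
    - [0,0,0]
  angular:
    - [0,0,0]
    - [0,0,0]
    - [0,0,0]
    - [0,0,0]
    - [0,0,0]
    - [0,0,0]
    - [0,0,0]
    - [0,0,0]
  hand: [0,0,0,0,0,0,0,0]

```text
time: 2.65
tool_pos: [0.5655, -0.1357, 0.108]
tcp_rot: [-2.347, -2.07, 0.006]
wrist_force: [-0.6, 0.7, 0.8]
width: 0.003
```

Run:
```python
from plan import plan
plan([.5745-.044,-.133+.0052,.118],82.9)
```

```text
t 2.65 pos [ 0.5655 -0.1357  0.108 ] yaw 82.8 tilt [-0.0108  0.0068] F [-0.6  0.7  0.8] w 0.003
delta [-0.035   0.0079  0.01  ] rows needed 0.8
slide [[0.0004, -0.0045, -0.0012], [0.0004, -0.0045, -0.0012], [0.0004, -0.0045, -0.0012], [0.0004, -0.0045, -0.0012], [0.0004, -0.0045, -0.0012], [0.0004, -0.0045, -0.0012], [0.0004, -0.0045, -0.0012], [0.0004, -0.0045, -0.0012]]
ang [[-0.1, -0.0, -0.0], [-0.1, -0.0, -0.0], [-0.1, -0.0, -0.0], [-0.1, -0.0, -0.0], [-0.1, -0.0, -0.0], [-0.1, -0.0, -0.0], [-0.1, -0.0, -0.0], [-0.1, -0.0, -0.0]]
```

Emit:
arm_command:
  slide:
    - [0.001,-0.006,-0.002]
    - [0.001,-0.006,-0.002]
    - [0.001,-0.006,-0.001]
    - [0.001,-0.006,0]
    - [0,-0.005,0]
    - [0,-0.004,0]
    - [0,0,0]
    - [0,0,0]
  angular:
    - [0,0,0]
    - [0,0,0]
    - [0,0,0]
    - [0,0,0]
    - [0,0,0]
    - [0,0,0]
    - [0,0,0]
    - [0,0,0]
  hand: [0,0,0,0,0,0,0,0]

```text
time: 3.45
tool_pos: [0.5329, -0.1272, 0.1173]
tcp_rot: [-2.35, -2.075, -0.0]
wrist_force: [0.8, 0.5, 0.3]
width: 0.002
```

Run:
```python
from plan import plan
from workcell import bot
import cv2
for n in ("scene",): cv2.imwrite(f"pics/{n}2.png",bot.read_camera(n)[130:330,220:480,::-1].repeat(2,0).repeat(2,1))
plan([.535,-.13,.20],82.9)
```

```text
t 3.5 pos [ 0.5329 -0.1272  0.1172] yaw 82.9 tilt [-0.0044  0.0048] F [ 0.1 -0.6  0.2] w -0.001
delta [ 0.0021 -0.0028  0.0828] rows needed 1.7
slide [[-0.0003, 0.0003, -0.0104], [-0.0003, 0.0003, -0.0104], [-0.0003, 0.0003, -0.0104], [-0.0003, 0.0003, -0.0104], [-0.0003, 0.0003, -0.0104], [-0.0003, 0.0003, -0.0104], [-0.0003, 0.0003, -0.0104], [-0.0003, 0.0003, -0.0104]]
ang [[-0.0, -0.0, -0.0], [-0.0, -0.0, -0.0], [-0.0, -0.0, -0.0], [-0.0, -0.0, -0.0], [-0.0, -0.0, -0.0], [-0.0, -0.0, -0.0], [-0.0, -0.0, -0.0], [-0.0, -0.0, -0.0]]
```

View pics/scene2.png

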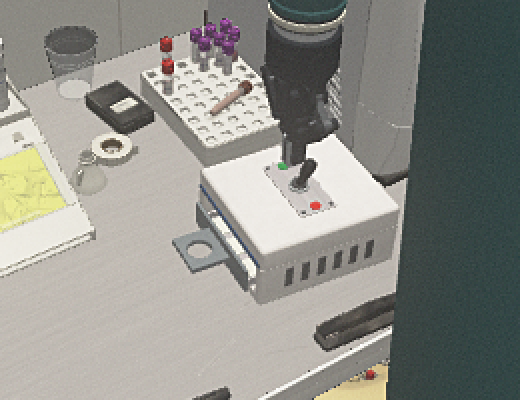

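The toggle now leans to the red side and the force is about zero. Next I lift and head for the hook.

Run:
```python
from plan import plan
plan([.51,.24,.21],75,n=10)
```

```text
t 3.5 pos [ 0.5329 -0.1272  0.1172] yaw 82.9 tilt [-0.0044  0.0048] F [ 0.1 -0.6  0.2] w -0.001
delta [-0.0229  0.3672  0.0928] rows needed 7.9
slide [[0.0362, -0.0069, -0.0091], [0.0361, -0.0074, -0.0091], [0.036, -0.0078, -0.0091], [0.0359, -0.0083, -0.0091], [0.0357, -0.0088, -0.0092], [0.0356, -0.0093, -0.0092], [0.0355, -0.0098, -0.0092], [0.0353, -0.0103, -0.0092]]
ang [[-0.0, -0.0, 0.8], [-0.0, -0.0, 0.8], [-0.0, -0.0, 0.8], [-0.0, -0.0, 0.8], [-0.0, -0.0, 0.8], [-0.0, -0.0, 0.8], [-0.0, -0.0, 0.8], [-0.0, -0.0, 0.8]]
```

Emit:
arm_command:
  slide:
    - [0,0.008,-0.03]
    - [0,0.005,-0.04]
    - [0.04,-0.01,-0.022]
    - [0.048,-0.012,0]
    - [0.048,-0.012,0]
    - [0.048,-0.012,0]
    - [0.048,-0.012,0]
    - [0.048,-0.012,0]
  angular:
    - [0,0,1]
    - [0,0,1]
    - [0,0,1]
    - [0,0,1]
    - [0,0,1]
    - [0,0,1]
    - [0,0,1]
    - [0,0,1]
  hand: [0,0,0,0.05,0.05,0.05,0.05,0.05]

```text
time: 4.3
tool_pos: [0.5379, 0.1602, 0.214]
tcp_rot: [-2.505, -1.883, -0.0]
wrist_force: [0.1, -0.2, 0.6]
width: 0.585
```

Run:
```python
from plan import plan
from workcell import bot
import cv2
for n in ("scene","wrist"): cv2.imwrite(f"pics/{n}3.png",bot.read_camera(n)[:,:,::-1])
plan([.4904,.367,.15],74.3)
c=bot.get_calibration("wrist"); import pickle; pickle.dump(c,open("w3.pkl","wb"))
```

```text
t 4.4 pos [0.5378 0.164  0.2139] yaw 74.2 tilt [-0.0047  0.0089] F [-0.4 -0.4  0.1] w 0.587
delta [-0.0474  0.203  -0.0639] rows needed 4.5
slide [[0.0228, -0.0125, 0.0082], [0.0228, -0.0125, 0.0082], [0.0228, -0.0125, 0.0082], [0.0228, -0.0126, 0.0081], [0.0228, -0.0126, 0.0081], [0.0228, -0.0126, 0.0081], [0.0228, -0.0126, 0.0081], [0.0228, -0.0126, 0.008]]
ang [[-0.0, -0.1, -0.0], [-0.0, -0.1, -0.0], [-0.0, -0.1, -0.0], [-0.0, -0.1, -0.0], [-0.0, -0.1, -0.0], [-0.0, -0.1, -0.0], [-0.0, -0.1, -0.0], [-0.0, -0.1, -0.0]]
```

View pics/scene3.png

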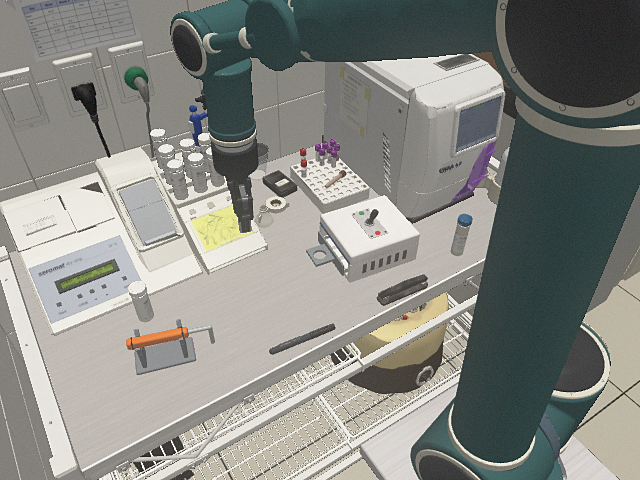

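View pics/wrist3.png

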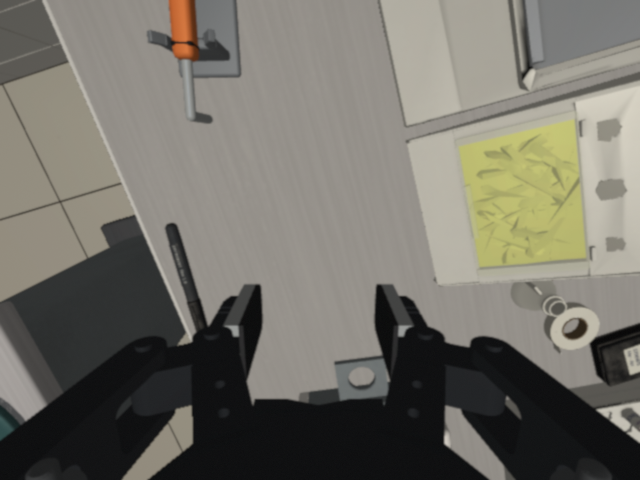

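Run:
```python
from fit import *
import pickle
c=pickle.load(open("w3.pkl","rb"));C=dict(fx=c['fx'],cx=c['cx'],cy=c['cy'],R=np.array(c['R']),t=np.array(c['t']))
p=[.5198,-.1263,np.radians(-97)]
print("off tip",proj(SC,W(p,[(0,-.0199,.135),(0,0,.139),(0,.0199,.135)])))
b=ray(C,(193,117),.059); h=ray(C,(184,50),.059); print("bend",b,"handle front",h,np.degrees(np.arctan2(*(b-h)[[1,0]])))
for cx,cy in [(.4904,.367)]:
    a=np.array([cx,cy]); v=a-b[:2]; print(np.linalg.norm(v),np.degrees(np.arctan2(-v[1],-v[0])))
```

```text
off tip [[374.57706153 210.93495282]
 [370.0168356  204.00965263]
 [365.27690417 200.12871049]]
bend [0.46442442 0.27560076 0.059     ] handle front [0.47536855 0.32226722 0.059     ] -103.19837518655949
0.09501869137756135 -105.86509832721555
```

Emit:
arm_command:
  slide:
    - [0.023,-0.012,0.008]
    - [0.023,-0.012,0.008]
    - [0.023,-0.012,0.008]
    - [0.023,-0.012,0.008]
    - [0.023,-0.012,0.008]
    - [0.02,-0.012,0.007]
    - [0.015,-0.011,0.004]
    - [0,0,0]
  angular:
    - [0,0,0]
    - [0,0,0]
    - [0,0,0]
    - [0,0,0]
    - [0,0,0]
    - [0,0,0]
    - [0,0,0]
    - [0,0,0]
  hand: [0.05,0.05,0.05,0.05,0.05,0.05,0.05,0.05]

```text
time: 5.2
tool_pos: [0.4983, 0.3336, 0.1601]
tcp_rot: [-2.498, -1.894, 0.005]
wrist_force: [0.3, 0.0, 0.6]
width: 0.584
```

Run:
```python
from plan import plan
from workcell import bot
import cv2,pickle
c=bot.get_calibration("wrist"); pickle.dump(c,open("w4.pkl","wb"))
cv2.imwrite("pics/wrist4.png",bot.read_camera("wrist")[:,:,::-1])
plan([.4904,.367,.10],74.3)
```

```text
t 5.25 pos [0.4987 0.3327 0.1603] yaw 74.3 tilt [-0.0064  0.0029] F [-0.7  0.2 -0.7] w 0.586
delta [-0.0083  0.0343 -0.0603] rows needed 1.5
slide [[0.0038, -0.0021, 0.0076], [0.0038, -0.0021, 0.0076], [0.0038, -0.0021, 0.0076], [0.0038, -0.0021, 0.0076], [0.0038, -0.0021, 0.0075], [0.0038, -0.0021, 0.0075], [0.0038, -0.0021, 0.0075], [0.0038, -0.0022, 0.0075]]
ang [[-0.0, -0.0, 0.0], [-0.0, -0.0, 0.0], [-0.0, -0.0, 0.0], [-0.0, -0.0, 0.0], [-0.0, -0.0, 0.0], [-0.0, -0.0, 0.0], [-0.0, -0.0, 0.0], [-0.0, -0.0, 0.0]]
```

View pics/wrist4.png

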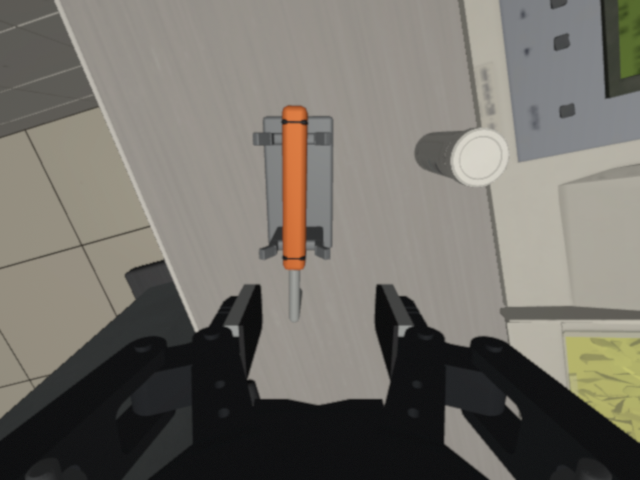

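The toggle tip at (374,211) matches the predicted off position. The wrist view shows the handle running from (294,107) to (294,268), square to the image.

Run:
```python
from fit import *
import pickle
c=pickle.load(open("w4.pkl","rb"));C=dict(fx=c['fx'],cx=c['cx'],cy=c['cy'],R=np.array(c['R']),t=np.array(c['t']))
a=ray(C,(294,107),.066);b=ray(C,(294,268),.066);k=ray(C,(294,318),.055);print(a,b,(a+b)/2,np.linalg.norm(a-b),np.degrees(np.arctan2(*(b-a)[[1,0]])),"bend",k)
from plan import plan
m=(a+b)/2
plan([m[0],m[1],.10],74.5)
```

```text
[0.50672748 0.42413328 0.066     ] [0.47612099 0.3220432  0.066     ] [0.49142423 0.37308824 0.066     ] 0.10657927395243717 -106.68867106800866 bend [0.46225007 0.27864964 0.055     ]
t 5.25 pos [0.4987 0.3327 0.1603] yaw 74.3 tilt [-0.0064  0.0029] F [-0.7  0.2 -0.7] w 0.586
delta [-0.0073  0.0404 -0.0603] rows needed 1.5
slide [[0.0046, -0.0022, 0.0076], [0.0046, -0.0022, 0.0076], [0.0046, -0.0022, 0.0076], [0.0046, -0.0022, 0.0076], [0.0046, -0.0022, 0.0075], [0.0046, -0.0022, 0.0075], [0.0046, -0.0022, 0.0075], [0.0046, -0.0022, 0.0075]]
ang [[-0.0, -0.0, -0.0], [-0.0, -0.0, -0.0], [-0.0, -0.0, -0.0], [-0.0, -0.0, -0.0], [-0.0, -0.0, -0.0], [-0.0, -0.0, -0.0], [-0.0, -0.0, -0.0], [-0.0, -0.0, -0.0]]
```

Emit:
arm_command:
  slide:
    - [0.007,-0.003,0.012]
    - [0.007,-0.003,0.012]
    - [0.007,-0.003,0.012]
    - [0.007,-0.003,0.01]
    - [0.005,-0.002,0.008]
    - [0.002,-0.001,0]
    - [0,0,0]
    - [0,0,0]
  angular:
    - [0,0,0]
    - [0,0,0]
    - [0,0,0]
    - [0,0,0]
    - [0,0,0]
    - [0,0,0]
    - [0,0,0]
    - [0,0,0]
  hand: [0.05,0.05,0.05,0.05,0.05,0.05,0.05,0.05]

```text
time: 6.05
tool_pos: [0.4943, 0.3698, 0.1004]
tcp_rot: [-2.503, -1.891, 0.01]
wrist_force: [-0.6, -0.2, -0.1]
width: 0.588
```

Run:
```python
from plan import plan
plan([.4912,.3705,.048],74)
```

```text
t 6.05 pos [0.4943 0.3698 0.1004] yaw 74.1 tilt [-0.0078  0.0001] F [-0.6 -0.2 -0.1] w 0.588
delta [-0.0031  0.0007 -0.0524] rows needed 1.1
slide [[-0.0, -0.0003, 0.0065], [-0.0, -0.0004, 0.0065], [-0.0, -0.0004, 0.0065], [-0.0, -0.0004, 0.0065], [-0.0, -0.0004, 0.0065], [-0.0, -0.0004, 0.0065], [-0.0, -0.0004, 0.0065], [-0.0, -0.0004, 0.0065]]
ang [[-0.1, 0.0, 0.0], [-0.1, 0.0, 0.0], [-0.1, 0.0, 0.0], [-0.1, 0.0, 0.0], [-0.1, 0.0, 0.0], [-0.1, 0.0, 0.0], [-0.1, 0.0, 0.0], [-0.1, 0.0, 0.0]]
```

Emit:
arm_command:
  slide:
    - [0,-0.001,0.01]
    - [0,-0.001,0.01]
    - [0,0,0.01]
    - [0,0,0.01]
    - [0,0,0.008]
    - [0,0,0.003]
    - [0,0,0]
    - [0,0,0]
  angular:
    - [-0.2,0,0]
    - [-0.2,0,0]
    - [0,0,0]
    - [0,0,0]
    - [0,0,0]
    - [0,0,0]
    - [0,0,0]
    - [0,0,0]
  hand: [0.05,0.05,0.05,0.05,0.05,0.05,0.05,0.05]

```text
time: 6.85
tool_pos: [0.4924, 0.3698, 0.0452]
tcp_rot: [2.506, 1.892, -0.002]
wrist_force: [0.2, -0.3, 0.1]
width: 0.585
```

Run:
```python
from plan import plan
from workcell import bot
import cv2
cv2.imwrite("pics/wrist5.png",bot.read_camera("wrist")[:,:,::-1])
plan([.4912,.3705,.048],74)
```

```text
t 6.9 pos [0.4924 0.3698 0.0454] yaw 74.1 tilt [ 0.0001 -0.0017] F [0.2 0.5 0.2] w 0.59
delta [-0.0012  0.0007  0.0026] rows needed 0.1
slide [[0.0, -0.0002, -0.0003], [0.0, -0.0002, -0.0003], [0.0, -0.0002, -0.0003], [0.0, -0.0002, -0.0003], [0.0, -0.0002, -0.0003], [0.0, -0.0002, -0.0003], [0.0, -0.0002, -0.0003], [0.0, -0.0002, -0.0003]]
ang [[0.0, 0.0, 0.0], [0.0, 0.0, 0.0], [0.0, 0.0, 0.0], [0.0, 0.0, 0.0], [0.0, 0.0, 0.0], [0.0, 0.0, 0.0], [0.0, 0.0, 0.0], [0.0, 0.0, 0.0]]
```

View pics/wrist5.png

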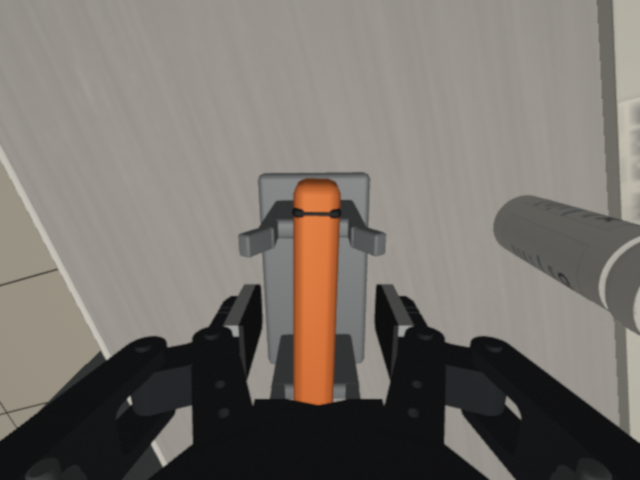

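The handle at column 317 is centred between the pads (240–390), so I close.

Emit:
arm_command:
  slide:
    - [0,0,-0.001]
    - [0,0,-0.001]
    - [0,0,0]
    - [0,0,0]
    - [0,0,0]
    - [0,0,0]
    - [0,0,0]
    - [0,0,0]
  angular:
    - [0,0,0]
    - [0,0,0]
    - [0,0,0]
    - [0,0,0]
    - [0,0,0]
    - [0,0,0]
    - [0,0,0]
    - [0,0,0]
  hand: [0.0,0.0,0.0,0.0,0.0,0.0,0.0,0.0]
  squeeze: 80

```text
time: 7.7
tool_pos: [0.4934, 0.3704, 0.0492]
tcp_rot: [2.506, 1.892, 0.003]
wrist_force: [-0.2, -0.1, -0.4]
width: 0.167
```

Emit:
arm_command:
  slide:
    - [0,0,-0.003]
    - [0,0,-0.008]
    - [0,0,-0.012]
    - [0,0,-0.012]
    - [0,0,-0.012]
    - [0,0,-0.012]
    - [0,0,-0.005]
    - [0,0,0]
  angular:
    - [0,0,0]
    - [0,0,0]
    - [0,0,0]
    - [0,0,0]
    - [0,0,0]
    - [0,0,0]
    - [0,0,0]
    - [0,0,0]
  hand: [0.0,0.0,0.0,0.0,0.0,0.0,0.0,0.0]

```text
time: 8.5
tool_pos: [0.4943, 0.3712, 0.1213]
tcp_rot: [2.506, 1.892, 0.009]
wrist_force: [0.5, 0.4, -1.0]
width: 0.17
```

Run:
```python
from plan import plan
from workcell import bot
import cv2
for n in ("side","scene"): cv2.imwrite(f"pics/{n}6.png",bot.read_camera(n)[:,:,::-1])
plan([.5225,.0865,.118],83)
```

```text
t 8.6 pos [0.4938 0.3709 0.1201] yaw 74.1 tilt [0.0044 0.0012] F [ 0.1  0.7 -1.6] w 0.173
delta [ 0.0287 -0.2844 -0.0021] rows needed 6.0
slide [[-0.0332, 0.0132, 0.0002], [-0.0335, 0.0125, 0.0002], [-0.0337, 0.0119, 0.0002], [-0.0339, 0.0112, 0.0002], [-0.0341, 0.0106, 0.0002], [-0.0343, 0.0099, 0.0002], [-0.0345, 0.0092, 0.0003], [-0.0347, 0.0086, 0.0003]]
ang [[0.0, -0.0, -1.1], [0.0, -0.0, -1.1], [0.0, -0.0, -1.1], [0.0, -0.0, -1.1], [0.0, -0.0, -1.1], [0.0, -0.0, -1.1], [0.0, -0.0, -1.1], [0.0, -0.0, -1.1]]
```

View pics/scene6.png

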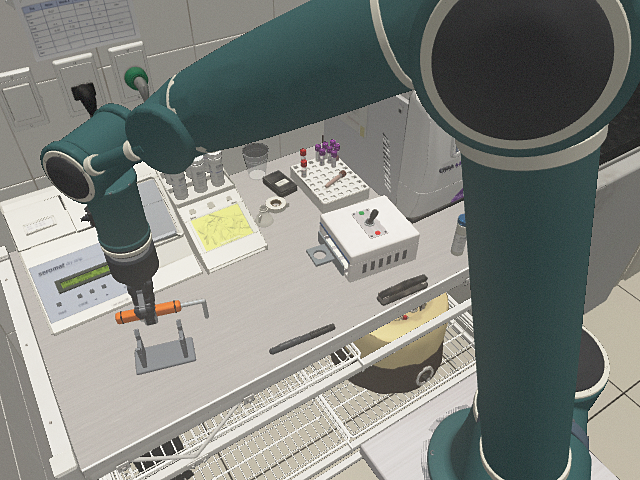

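Run:
```python
import cv2
def crop(n,x,y,w,h,k,o):
    im=cv2.imread(f"pics/{n}.png")[y:y+h,x:x+w]
    return cv2.resize(im,None,fx=k,fy=k,interpolation=cv2.INTER_CUBIC)
import numpy as np
a=crop("scene6",160,270,60,60,6,0);b=crop("side6",250,130,60,60,6,0)
cv2.imwrite("pics/c6.png",np.hstack([a,b]))
```

```text
(no output)
```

View pics/c6.png

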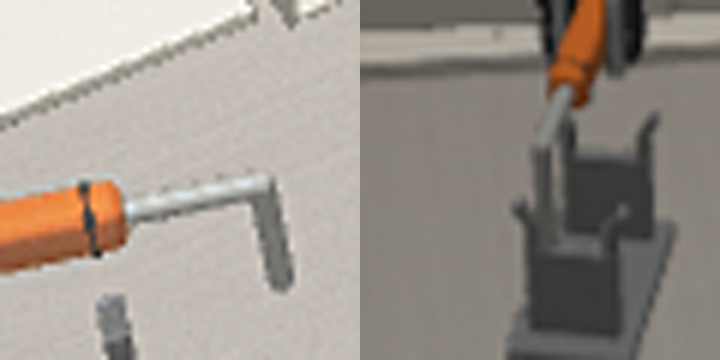

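Run:
```python
from fit import *
s=cv(6,160,270,[(263,187),(281,282)]);d=cv(6,250,130,[(182,143),(186,245)])
t=np.array([.4940,.3710]);u=np.array([np.cos(np.radians(74.1)),np.sin(np.radians(74.1))]);v=np.array([u[1],-u[0]])
for a,b in zip(s,d):
    p=tri([(SC,a),(SI,b)]); q=p[:2]-t; print(p,q@u,q@v)
```

```text
[0.46781138 0.2809014  0.13221179] -0.0938261604202043 -0.0005033347662706494
[0.46829005 0.28076796 0.08602801] -0.09382336217523038 -6.422493347771268e-06
```

Run:
```python
from plan import plan
plan([.546,.0858,.118],83)
```

```text
t 8.6 pos [0.4938 0.3709 0.1201] yaw 74.1 tilt [0.0044 0.0012] F [ 0.1  0.7 -1.6] w 0.173
delta [ 0.0522 -0.2851 -0.0021] rows needed 6.0
slide [[-0.0325, 0.016, 0.0002], [-0.0328, 0.0154, 0.0002], [-0.0331, 0.0148, 0.0002], [-0.0334, 0.0141, 0.0002], [-0.0336, 0.0135, 0.0003], [-0.0339, 0.0128, 0.0003], [-0.0341, 0.0122, 0.0003], [-0.0344, 0.0115, 0.0003]]
ang [[0.0, -0.0, -1.1], [0.0, -0.0, -1.1], [0.0, -0.0, -1.1], [0.0, -0.0, -1.1], [0.0, -0.0, -1.1], [0.0, -0.0, -1.1], [0.0, -0.0, -1.1], [0.0, -0.0, -1.1]]
```

Emit:
arm_command:
  slide:
    - [-0.02,0.01,0]
    - [-0.033,0.0155,0]
    - [-0.036,0.016,0]
    - [-0.036,0.016,0]
    - [-0.036,0.015,0]
    - [-0.036,0.014,0]
    - [-0.036,0.013,0]
    - [-0.025,0.008,0]
  angular:
    - [0,0,-1.1]
    - [0,0,-1.1]
    - [0,0,-1.1]
    - [0,0,-1.1]
    - [0,0,-1.1]
    - [0,0,-1.1]
    - [0,0,-1.1]
    - [0,0,-1.1]
  hand: [0.0,0.0,0.0,0.0,0.0,0.0,0.0,0.0]

```text
time: 9.4
tool_pos: [0.5434, 0.0896, 0.1131]
tcp_rot: [-2.337, -2.095, 0.007]
wrist_force: [0.2, -0.0, -0.9]
width: 0.172
```

Run:
```python
from plan import plan
plan([.546,.0858,.112],83)
```

```text
t 9.4 pos [0.5434 0.0896 0.1131] yaw 83.7 tilt [-0.0053 -0.0008] F [ 0.2 -0.  -0.9] w 0.172
delta [ 0.0026 -0.0038 -0.0011] rows needed 0.1
slide [[-0.0004, 0.0004, 0.0001], [-0.0004, 0.0004, 0.0001], [-0.0004, 0.0004, 0.0001], [-0.0004, 0.0004, 0.0001], [-0.0004, 0.0004, 0.0001], [-0.0004, 0.0004, 0.0001], [-0.0004, 0.0004, 0.0001], [-0.0004, 0.0004, 0.0001]]
ang [[-0.0, 0.0, 0.1], [-0.0, 0.0, 0.1], [-0.0, 0.0, 0.1], [-0.0, 0.0, 0.1], [-0.0, 0.0, 0.1], [-0.0, 0.0, 0.1], [-0.0, 0.0, 0.1], [-0.0, 0.0, 0.1]]
```

Emit:
arm_command:
  slide:
    - [0,0.001,0]
    - [0,0.001,0]
    - [0,0,0]
    - [0,0,0]
    - [0,0,0]
    - [0,0,0]
    - [0,0,0]
    - [0,0,0]
  angular:
    - [0,0,0.3]
    - [0,0,0.3]
    - [0,0,0]
    - [0,0,0]
    - [0,0,0]
    - [0,0,0]
    - [0,0,0]
    - [0,0,0]
  hand: [0.0,0.0,0.0,0.0,0.0,0.0,0.0,0.0]

```text
time: 10.2
tool_pos: [0.5432, 0.0901, 0.1103]
tcp_rot: [-2.347, -2.079, 0.013]
wrist_force: [0.1, -0.1, -1.3]
width: 0.173
```

Run:
```python
from plan import plan
from workcell import bot
import cv2,numpy as np
a=bot.read_camera("scene")[200:300,270:400,::-1];b=bot.read_camera("side")[210:310,260:390,::-1]
cv2.imwrite("pics/c7.png",cv2.resize(np.vstack([a,b]),None,fx=3,fy=3,interpolation=cv2.INTER_CUBIC))
plan([.546,.0858,.112],83)
```

```text
t 10.3 pos [0.5432 0.0899 0.1103] yaw 83.1 tilt [-0.0107 -0.0009] F [-0.2 -0.2 -0.3] w 0.178
delta [ 0.0028 -0.0041  0.0017] rows needed 0.1
slide [[-0.0005, 0.0004, -0.0002], [-0.0005, 0.0004, -0.0002], [-0.0005, 0.0004, -0.0002], [-0.0005, 0.0004, -0.0002], [-0.0005, 0.0004, -0.0002], [-0.0005, 0.0004, -0.0002], [-0.0005, 0.0004, -0.0002], [-0.0005, 0.0004, -0.0002]]
ang [[-0.1, 0.0, 0.0], [-0.1, 0.0, 0.0], [-0.1, 0.0, 0.0], [-0.1, 0.0, 0.0], [-0.1, 0.0, 0.0], [-0.1, 0.0, 0.0], [-0.1, 0.0, 0.0], [-0.1, 0.0, 0.0]]
```

View pics/c7.png

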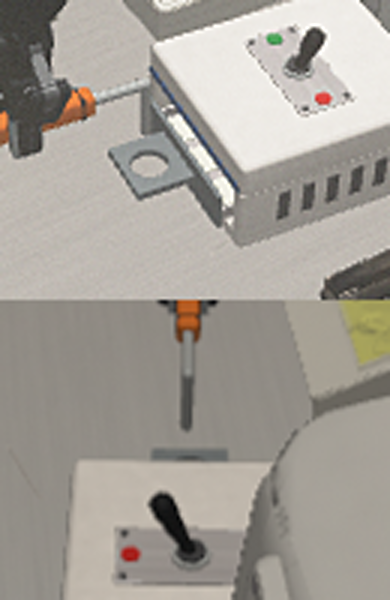

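Run:
```python
from fit import *
print(tri([(SC,cv(3,270,200,[(147,128)])[0]),(SI,cv(3,260,210,[(186,125)])[0])]))
print("hole by scene",ray(SC,cv(3,270,200,[(151,165)])[0],.04))
t=np.array([.5432,.09]);u=np.array([np.cos(np.radians(83.1)),np.sin(np.radians(83.1))]);print("pred",t-.094*u)
for z in(.075,.07): print(ray(SC,cv(3,270,200,[(147,130)])[0],z),ray(SI,cv(3,260,210,[(186,127)])[0],z))
```

```text
[ 0.53163917 -0.00510047  0.07886784]
hole by scene [ 0.53157345 -0.00905645  0.04      ]
pred [ 0.53190714 -0.00331919]
[ 0.53320813 -0.00624093  0.075     ] [ 0.53205247 -0.00277967  0.075     ]
[ 0.53762787 -0.00914847  0.07      ] [0.5327892  0.00260094 0.07      ]
```

Emit:
arm_command:
  slide:
    - [-0.0025,0.0015,0]
    - [-0.0025,0.0015,0.002]
    - [0,0,0.008]
    - [0,0,0.008]
    - [0,0,0.008]
    - [0,0,0.008]
    - [0,0,0.005]
    - [0,0,0]
  angular:
    - [-0.2,0,0]
    - [-0.2,0,0]
    - [-0.1,0,0]
    - [-0.1,0,0]
    - [0,0,0]
    - [0,0,0]
    - [0,0,0]
    - [0,0,0]
  hand: [0.0,0.0,0.0,0.0,0.0,0.0,0.0,0.0]

```text
time: 11.1
tool_pos: [0.5448, 0.0835, 0.0667]
tcp_rot: [2.352, 2.081, -0.004]
wrist_force: [0.3, -0.3, -0.4]
width: 0.173
```

Run:
```python
from plan import plan
from workcell import bot
import cv2,numpy as np
a=bot.read_camera("scene")[200:300,270:400,::-1];b=bot.read_camera("side")[210:310,260:390,::-1]
cv2.imwrite("pics/c8.png",cv2.resize(np.vstack([a,b]),None,fx=3,fy=3,interpolation=cv2.INTER_CUBIC))
plan([.546,.0858,.066],83)
```

```text
t 11.2 pos [0.5455 0.0836 0.0676] yaw 83.0 tilt [ 0.     -0.0024] F [ 0.  -1.  -0.2] w 0.175
delta [ 0.0005  0.0022 -0.0016] rows needed 0.1
slide [[0.0003, 0.0, 0.0002], [0.0003, 0.0, 0.0002], [0.0003, 0.0, 0.0002], [0.0003, 0.0, 0.0002], [0.0003, 0.0, 0.0002], [0.0003, 0.0, 0.0002], [0.0003, 0.0, 0.0002], [0.0003, 0.0, 0.0002]]
ang [[0.0, 0.0, 0.0], [0.0, 0.0, 0.0], [0.0, 0.0, 0.0], [0.0, 0.0, 0.0], [0.0, 0.0, 0.0], [0.0, 0.0, 0.0], [0.0, 0.0, 0.0], [0.0, 0.0, 0.0]]
```

View pics/c8.png

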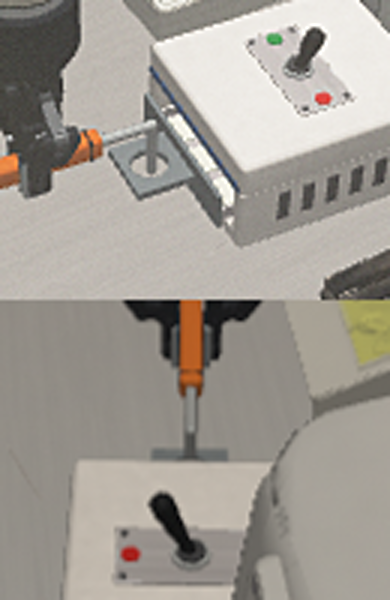

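The prong stands in the hole in the scene view at (151,165), with no contact force. Now I pull along tool +x.

Emit:
arm_command:
  slide:
    - [0.004,0,0.002]
    - [0.008,0,0.001]
    - [0.01,0,0.001]
    - [0.01,0,0]
    - [0.01,0,0]
    - [0.01,0,0]
    - [0.008,0,0]
    - [0.004,0,0]
  angular:
    - [0,0,0]
    - [0,0,0]
    - [0,0,0]
    - [0,0,0]
    - [0,0,0]
    - [0,0,0]
    - [0,0,0]
    - [0,0,0]
  hand: [0.0,0.0,0.0,0.0,0.0,0.0,0.0,0.0]

```text
time: 12.0
tool_pos: [0.5547, 0.1521, 0.0646]
tcp_rot: [2.348, 2.081, -0.002]
wrist_force: [-0.4, -2.1, -0.8]
width: 0.175
```

Run:
```python
from plan import plan
from workcell import bot
import cv2,numpy as np
a=bot.read_camera("scene")[200:300,230:360,::-1]
cv2.imwrite("pics/c9.png",cv2.resize(a,None,fx=4,fy=4,interpolation=cv2.INTER_CUBIC))
plan([.546+.0117,.0858+.095,.064],83)
```

```text
t 12.05 pos [0.5549 0.1526 0.0646] yaw 83.1 tilt [ 0.0023 -0.0036] F [ 0.5  0.4 -0.8] w 0.172
delta [ 0.0028  0.0282 -0.0006] rows needed 0.6
slide [[0.0035, -0.0001, 0.0001], [0.0035, -0.0001, 0.0001], [0.0035, -0.0001, 0.0001], [0.0035, -0.0001, 0.0001], [0.0035, -0.0001, 0.0001], [0.0035, -0.0001, 0.0001], [0.0035, -0.0001, 0.0001], [0.0035, -0.0001, 0.0001]]
ang [[0.0, 0.0, 0.0], [0.0, 0.0, 0.0], [0.0, 0.0, 0.0], [0.0, 0.0, 0.0], [0.0, 0.0, 0.0], [0.0, 0.0, 0.0], [0.0, 0.0, 0.0], [0.0, 0.0, 0.0]]
```

View pics/c9.png

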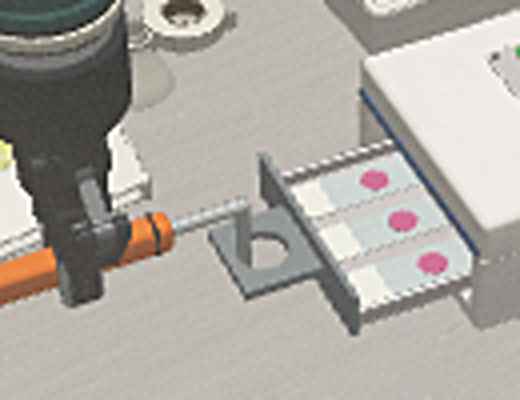

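The tray is about 60 mm out and the prong is at the hole's front edge. I keep pulling in small steps to the stop.

Emit:
arm_command:
  slide:
    - [0.004,0,0]
    - [0.004,0,0]
    - [0.004,0,0]
    - [0.004,0,0]
    - [0.003,0,0]
    - [0.003,0,0]
    - [0.003,0,0]
    - [0.003,0,0]
  angular:
    - [0,0,0]
    - [0,0,0]
    - [0,0,0]
    - [0,0,0]
    - [0,0,0]
    - [0,0,0]
    - [0,0,0]
    - [0,0,0]
  hand: [0.0,0.0,0.0,0.0,0.0,0.0,0.0,0.0]

```text
time: 12.85
tool_pos: [0.5579, 0.18, 0.0638]
tcp_rot: [2.346, 2.08, -0.007]
wrist_force: [-0.3, -13.8, -2.0]
width: 0.173
```

Emit:
arm_command:
  slide:
    - [0.003,0,0]
    - [0.003,0,0]
    - [0.003,0,0]
    - [0.002,0,0]
    - [0,0,0]
    - [0,0,0]
    - [0,0,0]
    - [0,0,0]
  angular:
    - [0,0,0]
    - [0,0,0]
    - [0,0,0]
    - [0,0,0]
    - [0,0,0]
    - [0,0,0]
    - [0,0,0]
    - [0,0,0]
  hand: [0.0,0.0,0.0,0.0,0.0,0.0,0.0,0.0]

```text
time: 13.65
tool_pos: [0.5576, 0.1801, 0.0614]
tcp_rot: [2.329, 2.081, -0.036]
wrist_force: [0.3, -2.9, -0.2]
width: 0.17
```

Run:
```python
from plan import plan
from workcell import bot
import cv2,numpy as np
a=bot.read_camera("scene")[200:300,230:360,::-1]
cv2.imwrite("pics/c10.png",cv2.resize(a,None,fx=4,fy=4,interpolation=cv2.INTER_CUBIC))
plan([.546+.0117,.0858+.085,.064],83)
```

```text
t 13.7 pos [0.5576 0.1801 0.0614] yaw 83.6 tilt [-0.0051 -0.029 ] F [-0.1 -3.4 -0.6] w 0.175
delta [ 0.0001 -0.0093  0.0026] rows needed 0.2
slide [[-0.0012, 0.0001, -0.0003], [-0.0012, 0.0001, -0.0003], [-0.0012, 0.0002, -0.0003], [-0.0012, 0.0002, -0.0003], [-0.0012, 0.0002, -0.0003], [-0.0012, 0.0002, -0.0003], [-0.0012, 0.0002, -0.0003], [-0.0012, 0.0002, -0.0003]]
ang [[-0.0, 0.2, 0.1], [-0.0, 0.2, 0.1], [-0.0, 0.2, 0.1], [-0.0, 0.2, 0.1], [-0.0, 0.2, 0.1], [-0.0, 0.2, 0.1], [-0.0, 0.2, 0.1], [-0.0, 0.2, 0.1]]
```

View pics/c10.png

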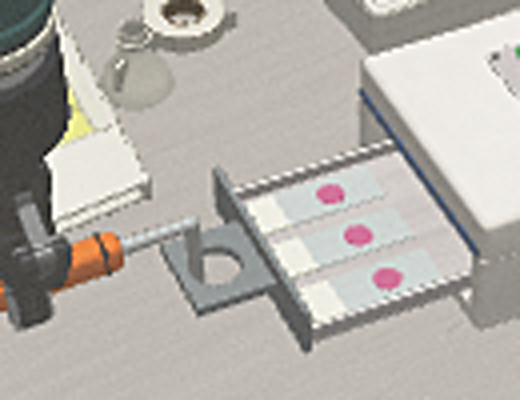

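Run:
```python
from fit import *
h=ray(SC,cv(4,230,200,[(221,265)])[0],.04);h0=ray(SC,cv(6,300,190,[(118,387)])[0],.04);print(h,np.linalg.norm(h-h0))
```

```text
[0.54288793 0.07258932 0.04      ] 0.08173500415852177
```

Emit:
arm_command:
  slide:
    - [-0.002,0,-0.001]
    - [-0.003,0,-0.001]
    - [-0.002,0,0]
    - [-0.001,0,0]
    - [0,0,0]
    - [0,0,0]
    - [0,0,0]
    - [0,0,0]
  angular:
    - [0,0.3,0]
    - [0,0.3,0]
    - [0,0.3,0]
    - [0,0.3,0]
    - [0,0.2,0]
    - [0,0.2,0]
    - [0,0,0]
    - [0,0,0]
  hand: [0.0,0.0,0.0,0.0,0.0,0.0,0.0,0.0]

```text
time: 14.5
tool_pos: [0.5571, 0.1739, 0.0643]
tcp_rot: [-2.341, -2.089, -0.006]
wrist_force: [0.4, 0.6, -0.8]
width: 0.175
```

Run:
```python
from plan import plan
from workcell import bot
import cv2,numpy as np
a=bot.read_camera("scene")[200:300,230:360,::-1]
b=bot.read_camera("side")[150:250,260:390,::-1]
cv2.imwrite("pics/c11.png",cv2.resize(np.vstack([a,b]),None,fx=3,fy=3,interpolation=cv2.INTER_CUBIC))
plan([.546+.0117,.0858+.085,.064],83)
```

```text
t 14.6 pos [0.5571 0.174  0.0643] yaw 83.5 tilt [0.0002 0.0056] F [ 0.4 -0.7 -0.1] w 0.172
delta [ 0.0006 -0.0032 -0.0003] rows needed 0.1
slide [[-0.0004, 0.0001, 0.0], [-0.0004, 0.0001, 0.0], [-0.0004, 0.0001, 0.0], [-0.0004, 0.0001, 0.0], [-0.0004, 0.0001, 0.0], [-0.0004, 0.0001, 0.0], [-0.0004, 0.0001, 0.0], [-0.0004, 0.0001, 0.0]]
ang [[-0.0, -0.0, 0.1], [-0.0, -0.0, 0.1], [-0.0, -0.0, 0.1], [-0.0, -0.0, 0.1], [-0.0, -0.0, 0.1], [-0.0, -0.0, 0.1], [-0.0, -0.0, 0.1], [-0.0, -0.0, 0.1]]
```

View pics/c11.png

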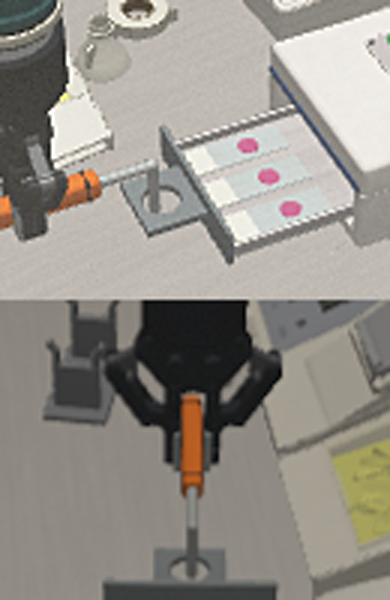

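Emit:
arm_command:
  slide:
    - [-0.003,0,0]
    - [0,0,0]
    - [0,0,-0.006]
    - [0,0,-0.01]
    - [0,0,-0.012]
    - [0,0,-0.012]
    - [0,0,-0.012]
    - [0,0,-0.004]
  angular:
    - [0,0,0]
    - [0,0,0]
    - [0,0,0]
    - [0,0,0]
    - [0,0,0]
    - [0,0,0]
    - [0,0,0]
    - [0,0,0]
  hand: [0.0,0.0,0.0,0.0,0.0,0.0,0.0,0.0]

```text
time: 15.4
tool_pos: [0.5572, 0.1708, 0.1259]
tcp_rot: [-2.341, -2.09, -0.008]
wrist_force: [-0.1, -0.1, -0.9]
width: 0.174
```

Run:
```python
from plan import plan
from workcell import bot
import cv2,numpy as np
a=bot.read_camera("scene")[170:300,200:360,::-1]
b=bot.read_camera("side")[150:250,260:420,::-1]
cv2.imwrite("pics/c12.png",cv2.resize(np.vstack([a,b]),None,fx=2.5,fy=2.5,interpolation=cv2.INTER_CUBIC))
plan([.4936,.3705,.121],74.1)
```

```text
t 15.5 pos [0.557  0.1707 0.1251] yaw 83.5 tilt [0.0009 0.0058] F [-0.2 -0.4 -1.3] w 0.169
delta [-0.0634  0.1998 -0.0041] rows needed 4.4
slide [[0.0239, -0.0107, 0.0007], [0.0237, -0.0112, 0.0006], [0.0235, -0.0117, 0.0006], [0.0232, -0.0121, 0.0006], [0.023, -0.0126, 0.0006], [0.0227, -0.0131, 0.0006], [0.0224, -0.0136, 0.0006], [0.0221, -0.014, 0.0005]]
ang [[-0.0, -0.0, 1.2], [-0.0, -0.0, 1.2], [-0.0, -0.0, 1.2], [-0.0, -0.0, 1.2], [-0.0, -0.0, 1.2], [-0.0, -0.0, 1.2], [-0.0, -0.0, 1.2], [-0.0, -0.0, 1.2]]
```

View pics/c12.png

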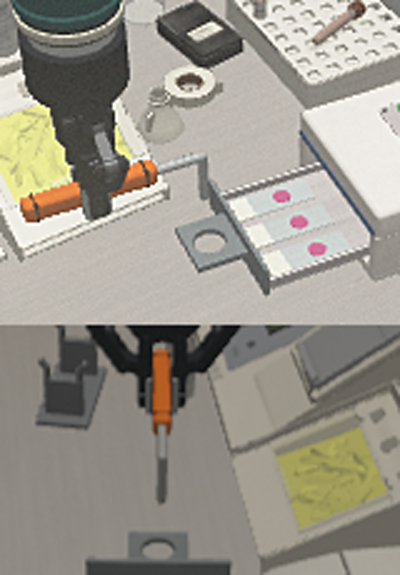

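Emit:
arm_command:
  slide:
    - [0.024,-0.011,0.001]
    - [0.026,-0.012,0.001]
    - [0.026,-0.012,0]
    - [0.026,-0.013,0]
    - [0.025,-0.013,0]
    - [0.023,-0.013,0]
    - [0.017,-0.01,0]
    - [0.006,-0.006,0]
  angular:
    - [0,0,1.2]
    - [0,0,1.2]
    - [0,0,1.2]
    - [0,0,1.2]
    - [0,0,1.2]
    - [0,0,1.2]
    - [0,0,1.2]
    - [0,0,1.2]
  hand: [0.0,0.0,0.0,0.0,0.0,0.0,0.0,0.0]

```text
time: 16.3
tool_pos: [0.4953, 0.3611, 0.1196]
tcp_rot: [-2.517, -1.872, 0.004]
wrist_force: [-0.3, 0.2, -0.6]
width: 0.17
```

Run:
```python
from plan import plan
plan([.4936,.3705,.115],74.1)
```

```text
t 16.3 pos [0.4953 0.3611 0.1196] yaw 73.3 tilt [-0.0047  0.002 ] F [-0.3  0.2 -0.6] w 0.17
delta [-0.0017  0.0094 -0.0046] rows needed 0.2
slide [[0.0011, -0.0005, 0.0006], [0.0011, -0.0005, 0.0006], [0.0011, -0.0005, 0.0006], [0.0011, -0.0005, 0.0006], [0.0011, -0.0005, 0.0006], [0.0011, -0.0005, 0.0006], [0.0011, -0.0005, 0.0006], [0.0011, -0.0005, 0.0006]]
ang [[-0.0, -0.0, -0.1], [-0.0, -0.0, -0.1], [-0.0, -0.0, -0.1], [-0.0, -0.0, -0.1], [-0.0, -0.0, -0.1], [-0.0, -0.0, -0.1], [-0.0, -0.0, -0.1], [-0.0, -0.0, -0.1]]
```

Emit:
arm_command:
  slide:
    - [0.003,-0.001,0]
    - [0.003,-0.001,0]
    - [0.002,-0.001,0]
    - [0.001,0,0]
    - [0,0,0]
    - [0,0,0]
    - [0,0,0]
    - [0,0,0]
  angular:
    - [0,0,-0.3]
    - [0,0,-0.3]
    - [0,0,-0.2]
    - [0,0,0]
    - [0,0,0]
    - [0,0,0]
    - [0,0,0]
    - [0,0,0]
  hand: [0.0,0.0,0.0,0.0,0.0,0.0,0.0,0.0]

```text
time: 17.1
tool_pos: [0.4943, 0.3693, 0.1175]
tcp_rot: [-2.503, -1.892, 0.01]
wrist_force: [-0.4, 0.3, -0.8]
width: 0.173
```

Run:
```python
from plan import plan
from workcell import bot
import cv2,numpy as np
a=bot.read_camera("scene")[260:390,100:230,::-1]
b=bot.read_camera("side")[120:200,240:370,::-1]
cv2.imwrite("pics/c13.png",cv2.resize(np.vstack([a,b]),None,fx=2.8,fy=2.8,interpolation=cv2.INTER_CUBIC))
plan([.4934,.3704,.049],74.1)
```

```text
t 17.2 pos [0.4943 0.3694 0.1175] yaw 74.2 tilt [-0.0076 -0.0006] F [-0.3 -0.  -1.3] w 0.17
delta [-0.0009  0.001  -0.0685] rows needed 1.4
slide [[0.0001, -0.0001, 0.0086], [0.0001, -0.0001, 0.0086], [0.0001, -0.0001, 0.0086], [0.0001, -0.0001, 0.0086], [0.0001, -0.0001, 0.0086], [0.0001, -0.0001, 0.0086], [0.0001, -0.0001, 0.0086], [0.0001, -0.0001, 0.0086]]
ang [[-0.1, 0.0, 0.0], [-0.1, 0.0, 0.0], [-0.1, 0.0, 0.0], [-0.1, 0.0, 0.0], [-0.1, 0.0, 0.0], [-0.1, 0.0, 0.0], [-0.1, 0.0, 0.0], [-0.1, 0.0, 0.0]]
```

View pics/c13.png

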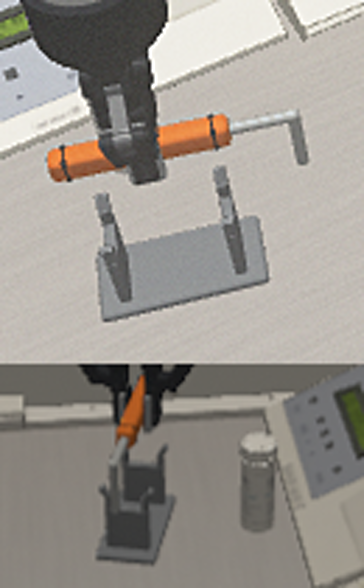

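Run:
```python
from fit import *
u=np.array([np.cos(np.radians(74.2)),np.sin(np.radians(74.2))]);t=np.array([.4943,.3694])
for zt in (0,.005,.01): 
  q=proj(SC,np.array([[*(t+.056*u),.1275],[*(t-.094*u),.1275+zt],[*(t-.094*u),.0795+zt]]));print(zt,((q-[100,260]+.5)*2.8-.5).round(0).tolist())
```

```text
0 [[48.0, 169.0], [292.0, 116.0], [302.0, 164.0]]
0.005 [[48.0, 169.0], [291.0, 111.0], [301.0, 159.0]]
0.01 [[48.0, 169.0], [290.0, 106.0], [300.0, 154.0]]
```

The hook is level within about 1 mm (bend seen at (295,118), predicted (292,116)). I lower it into the notches.

Emit:
arm_command:
  slide:
    - [0,0,0.008]
    - [0,0,0.01]
    - [0,0,0.01]
    - [0,0,0.01]
    - [0,0,0.008]
    - [0,0,0.006]
    - [0,0,0.002]
    - [0,0,0]
  angular:
    - [-0.2,0,0]
    - [-0.2,0,0]
    - [-0.1,0,0]
    - [0,0,0]
    - [0,0,0]
    - [0,0,0]
    - [0,0,0]
    - [0,0,0]
  hand: [0.0,0.0,0.0,0.0,0.0,0.0,0.0,0.0]

```text
time: 18.0
tool_pos: [0.4928, 0.3684, 0.0566]
tcp_rot: [2.503, 1.893, -0.007]
wrist_force: [-0.3, -0.1, -0.2]
width: 0.172
```

Run:
```python
from plan import plan
from workcell import bot
import cv2,numpy as np
a=bot.read_camera("scene")[260:390,100:230,::-1]
b=bot.read_camera("side")[120:200,240:370,::-1]
cv2.imwrite("pics/c14.png",cv2.resize(np.vstack([a,b]),None,fx=2.8,fy=2.8,interpolation=cv2.INTER_CUBIC))
plan([.4934,.3704,.0495],74.1)
```

```text
t 18.1 pos [0.4931 0.3686 0.0573] yaw 74.2 tilt [-0.0006 -0.0046] F [ 0.6 -0.4 -1.5] w 0.174
delta [ 0.0003  0.0018 -0.0078] rows needed 0.2
slide [[0.0002, -0.0, 0.001], [0.0002, -0.0, 0.001], [0.0002, -0.0, 0.001], [0.0002, -0.0, 0.001], [0.0002, -0.0, 0.001], [0.0002, -0.0, 0.001], [0.0002, -0.0, 0.001], [0.0002, -0.0, 0.001]]
ang [[0.0, 0.0, 0.0], [0.0, 0.0, 0.0], [0.0, 0.0, 0.0], [0.0, 0.0, 0.0], [0.0, 0.0, 0.0], [0.0, 0.0, 0.0], [0.0, 0.0, 0.0], [0.0, 0.0, 0.0]]
```

View pics/c14.png

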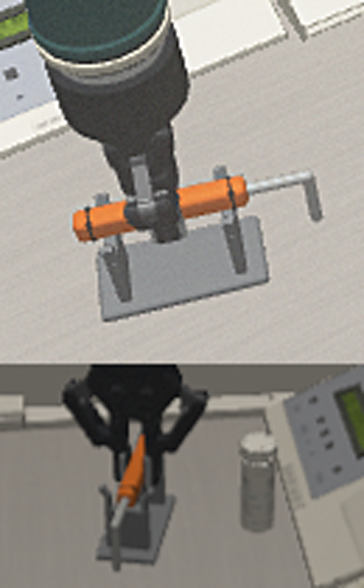

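Emit:
arm_command:
  slide:
    - [0,0,0.002]
    - [0,0,0.002]
    - [0,0,0.002]
    - [0,0,0.001]
    - [0,0,0]
    - [0,0,0]
    - [0,0,0]
    - [0,0,0]
  angular:
    - [0,0,0]
    - [0,0,0]
    - [0,0,0]
    - [0,0,0]
    - [0,0,0]
    - [0,0,0]
    - [0,0,0]
    - [0,0,0]
  hand: [0.0,0.0,0.0,0.0,0.0,0.0,0.0,0.0]

```text
time: 18.9
tool_pos: [0.4946, 0.3695, 0.0519]
tcp_rot: [2.503, 1.893, 0.001]
wrist_force: [0.4, -0.2, -1.7]
width: 0.173
```

Emit:
arm_command:
  slide:
    - [0,-0.001,0.001]
    - [0,0,0.001]
    - [0,0,0.001]
    - [0,0,0]
    - [0,0,0]
    - [0,0,0]
    - [0,0,0]
    - [0,0,0]
  angular:
    - [0,0,0]
    - [0,0,0]
    - [0,0,0]
    - [0,0,0]
    - [0,0,0]
    - [0,0,0]
    - [0,0,0]
    - [0,0,0]
  hand: [0.0,0.0,0.0,0.0,0.0,0.0,0.0,0.0]

```text
time: 19.7
tool_pos: [0.4937, 0.3699, 0.0488]
tcp_rot: [2.503, 1.893, 0.002]
wrist_force: [0.3, 0.2, -0.9]
width: 0.17
```

The pose equals the grasp pose, so I release.

Emit:
arm_command:
  slide:
    - [0,0,0]
    - [0,0,0]
    - [0,0,0]
    - [0,0,0]
    - [0,0,0]
    - [0,0,0]
    - [0,0,0]
    - [0,0,0]
  angular:
    - [0,0,0]
    - [0,0,0]
    - [0,0,0]
    - [0,0,0]
    - [0,0,0]
    - [0,0,0]
    - [0,0,0]
    - [0,0,0]
  hand: [0.025,0.03,0.035,0.04,0.045,0.05,0.05,0.05]

```text
time: 20.5
tool_pos: [0.4942, 0.3703, 0.0495]
tcp_rot: [2.503, 1.893, 0.004]
wrist_force: [0.3, -0.3, 0.4]
width: 0.586
```

Emit:
arm_command:
  slide:
    - [0,0,-0.006]
    - [0,0,-0.012]
    - [0,0,-0.02]
    - [0,0,-0.025]
    - [0,0,-0.025]
    - [0,0,-0.02]
    - [0,0,-0.01]
    - [0,0,0]
  angular:
    - [0,0,0]
    - [0,0,0]
    - [0,0,0]
    - [0,0,0]
    - [0,0,0]
    - [0,0,0]
    - [0,0,0]
    - [0,0,0]
  hand: [0.05,0.05,0.05,0.05,0.05,0.05,0.05,0.05]

```text
time: 21.3
tool_pos: [0.4941, 0.3707, 0.1776]
tcp_rot: [2.503, 1.893, 0.008]
wrist_force: [-0.1, -0.2, -0.8]
width: 0.586
```

Run:
```python
from plan import plan
from workcell import bot
import cv2,numpy as np
S=bot.read_camera("scene"); cv2.imwrite("pics/scene15.png",S[:,:,::-1])
b=bot.read_camera("side"); cv2.imwrite("pics/side15.png",b[:,:,::-1])
plan([.4934,.3704,.2],74.1)
```

```text
t 21.4 pos [0.4931 0.3701 0.1753] yaw 74.2 tilt [ 0.0036 -0.0018] F [ 0.1 -1.3 -0.8] w 0.583
delta [0.0003 0.0003 0.0247] rows needed 0.5
slide [[0.0, 0.0, -0.0031], [0.0, 0.0, -0.0031], [0.0, 0.0, -0.0031], [0.0, 0.0, -0.0031], [0.0, 0.0, -0.0031], [0.0, 0.0, -0.0031], [0.0, 0.0, -0.0031], [0.0, 0.0, -0.0031]]
ang [[0.0, 0.0, 0.0], [0.0, 0.0, 0.0], [0.0, 0.0, 0.0], [0.0, 0.0, 0.0], [0.0, 0.0, 0.0], [0.0, 0.0, 0.0], [0.0, 0.0, 0.0], [0.0, 0.0, 0.0]]
```

View pics/scene15.png

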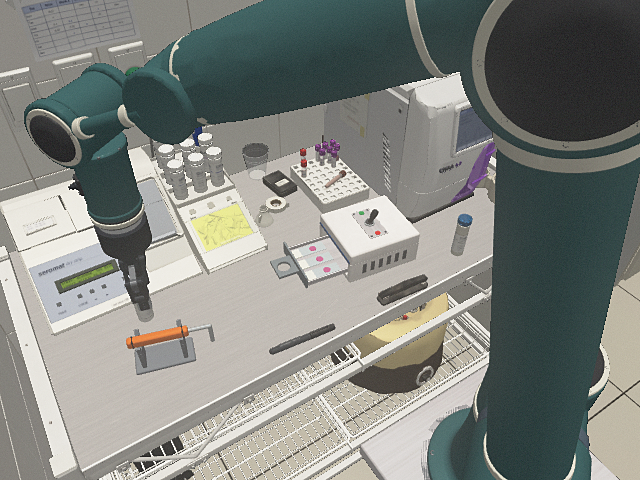

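View pics/side15.png

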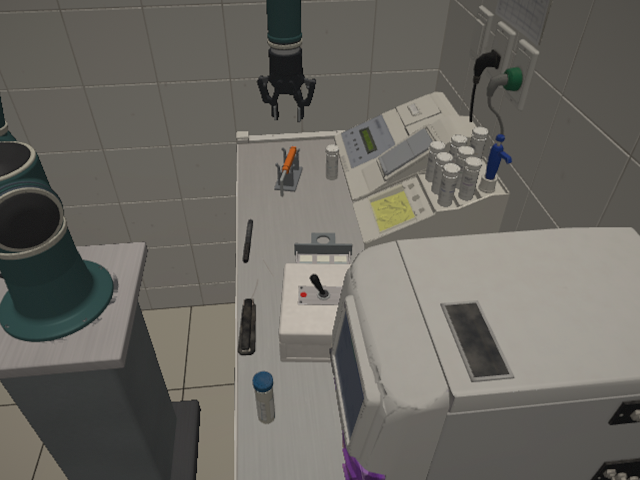

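Run:
```python
import cv2,numpy as np
a=cv2.imread("pics/c10.png"); b=cv2.resize(cv2.imread("pics/scene15.png")[200:300,230:360],None,fx=4,fy=4,interpolation=cv2.INTER_CUBIC)
g=lambda i:cv2.cvtColor(i[150:370,215:480],cv2.COLOR_BGR2GRAY).astype(np.float32)
print(cv2.phaseCorrelate(g(a),g(b)), np.abs(g(a)-g(b)).mean())
x=cv2.imread("pics/scene0.png")[260:390,100:230];y=cv2.imread("pics/scene15.png")[260:390,100:230]
cv2.imwrite("pics/c15.png",cv2.resize(np.hstack([x,y]),None,fx=3,fy=3))
print(cv2.phaseCorrelate(g(cv2.resize(x,(640,480))),g(cv2.resize(y,(640,480)))))
```

```text
((-0.0015245623548878484, 0.5089195954874555), 0.9113071125799737) 1.9444597
((-0.061873707608469886, 0.41187684190975915), 0.47304366406099296)
```

View pics/c15.png

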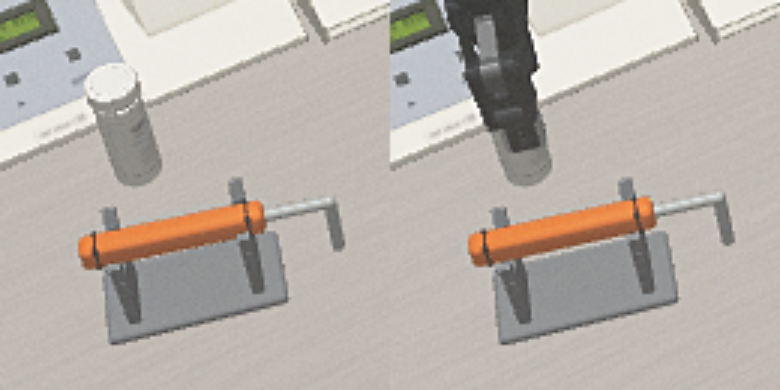

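The hook lies as it did at the start, and the tray hasn't moved since the stop (shift about 0.1 px). I hand in.

```bash
python3 -c "
from workcell import bot
print(bot.finish_job())"
```

```text
the job is handed in; nothing more can be done
None
```

The dryer is off, the tray is out to its stop, and the hook is back in its rest. I handed the job in at about 21.4 s of the 59 s allowed.

- **Toggle:** I flipped it first, with the closed fingers. In later images its tip sits at (374,211), which matches the predicted off position, leaning to the red dot.
- **Tray:** I pulled it only with the hook's prong in the finger hole. It moved about 82 mm from its start, where it was already partly out. At the end the pull force rose to 14 N against about 2 N of friction, and the arm moved no further. In a second pull the force read only about 3 N while the tool tilted slightly, but the position stayed put. The tray did not move when I withdrew the prong.
- **Hook:** It was set down level at the pose where it was gripped. Side by side, the before and after images show it lying the same way in the notches, and the gripper is clear of it.
- **Bystanders:** The vial, tube, stapler and marker look unmoved in the final scene and side views. I compared these by eye and did not measure them. In the final scene view the gripper partly hides the vial.

No check failed.

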